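# Square up a cover plate and clamp it

## Task

With the clamp still loose, turn the flat cover plate about the clamp post, by pushing the corner opposite its slot, until its long edge lies flush against the stop block. Then tighten the black clamp knob (clockwise from above) until it bites, that is, until its resistance rises sharply, give it another twelfth of a turn (30 degrees) and no more, and let go. Leave the bearing, piston and wrench where they are.

Things in the scene. Friction and masses are not known exactly. Their poses are not given: they have to be found in the camera images.
- fixture: Fixed assembly fixture: dark steel base plate, 200 x 180 mm, 12 mm thick, lying on the table (top at z = 12 mm). Origin: at table height on the axis of the upright clamp post; z up. In its own axes the base plate spans x -60 to 140 mm, y -45 to 135 mm.
- stop_face (a point): Middle of the flat face of the steel stop block on the fixture, at x = 95, y = -15.75, z = 20 mm in the fixture's axes (which it shares). The face looks to +y, is parallel to x, 50 mm long and reaches from the base plate up to z = 28 mm; the block is 14 mm thick.
- post (a point): The steel clamp post, 16 mm diameter, on the fixture's origin axis; the point is at half the cover plate's height (z = 17 mm). A washer on it (40 mm diameter, 4 mm thick) hangs 0.3 to 1.4 mm above the cover plate while the clamp is loose and comes down onto it as the knob is tightened (1.27 mm per rad).
- cover: Loose flat aluminium plate, 134 x 70 x 10 mm, about 250 g, flat on the base plate; an open slot near one corner straddles the post. Origin: underside, where the post's axis passes through the slot. x: along the long edges, away from the slotted end; z up. Spans x -14 to 120, y -17 to 53 mm; slot 18.5 mm wide, x -14 to 9.5 mm, centred on y = 0. Starts 0.45 to 0.9 rad counter-clockwise of flush.
- cover_corner (a point): The plate's corner diagonally opposite the slot (x = 120, y = 53 mm in the plate's axes, half-way up; same axes). Pushing the long edge y = 53 mm near it towards the plate's -y turns the plate clockwise (from above) about the post. Flush: the long edge y = -17 mm lies on the stop face, plate x parallel to fixture x.
- clamp (a joint): Turn of the clamp knob on its thread, rad, growing clockwise from above (tightening). Starts loose, between 0.6 and 1.35. It turns freely (about 0.03 N m) until the clamp bites, 0.4 to 1.25 rad further on (where is not told: feel for it). There the resistance jumps at once to 0.5 N m; this value then grows no more, and joint extra grows instead.
- extra (a joint): How far the knob has been forced past its bite, rad, clockwise positive; 0 at the start and until the clamp bites. Takes 0.5 N m, rising by 0.2 N m per rad, and stays where it is left. Turning the knob back loosens the clamp again (joint clamp falls).
- clamp_grip (a point): Centre of the black knob's grip bar, on the post's axis, 54 mm above the table. The bar is 54 mm long (point x), 14 mm thick (y), 28 mm high (40 to 68 mm above the table); under it a round hub, 36 mm diameter. With both joints at 0 the bar lies along the fixture's x axis; it stands (clamp + extra) rad clockwise from there.
- wrench: Bystander: loose steel wrench, 180 mm long, 8 mm thick, lying on the table beside the fixture along its own x; origin under its middle.
- bearing: Bystander: loose steel ring, 52 mm diameter, 15 mm high, flat on the table; origin under its centre.
- piston: Bystander: loose aluminium piston, 54 mm diameter, 46 mm high, upright on the table; origin under its centre.
Mind the look-alikes: they are no part of the job. Of the things shaped like the cover, the aluminium one is meant.

How it is judged (in metres and radians):
On the way, in this order (a step that is already met when the one before it is completed fails the run):
1. the cover plate lies flush on the stop block while the clamp is still loose (angle between the x axis of cover and the x axis of fixture, either way round below 0.03 rad and x of cover in the frame of fixture between -0.006 and 0.006 m and y of cover in the frame of fixture between -0.004 and 0.004 m and y of cover_corner in the frame of fixture below 0.0575 m and x of cover_corner in the frame of fixture above 0.11 m and angle between cover's own z axis and vertical below 0.03 rad and linear speed of cover below 0.01 m/s and value of joint extra below 0.1 rad and value of joint clamp below 1.7 rad), for 0.2 s.
2. the clamp knob is tightened past its bite by about 30 degrees (value of joint extra between 0.3 and 0.8 rad and value of joint clamp above 1.7 rad), for 0.2 s.
At the end, for the whole second after the job is handed in: The cover plate is still flush on the stop block (within 0.03 rad, slot within 6 mm of the post's axis along x and 4 mm along y, flat, at rest), and the knob stands 17 to 46 degrees past its bite and has not been turned back (all of step 2 and angle between the x axis of cover and the x axis of fixture, either way round below 0.03 rad and x of cover in the frame of fixture between -0.006 and 0.006 m and y of cover in the frame of fixture between -0.004 and 0.004 m and y of cover_corner in the frame of fixture below 0.0575 m and x of cover_corner in the frame of fixture above 0.11 m and angle between cover's own z axis and vertical below 0.03 rad and linear speed of cover below 0.01 m/s); the robot touches nothing.
It fails at once if the clamp is overtightened (more than 54 degrees past its bite) (value of joint extra above 0.95 rad).
It fails at once if the wrench is moved by more than 20 mm (distance of wrench from where it was at the start of the episode above 0.02 m).
It fails at once if the bearing is moved by more than 20 mm (distance of bearing from where it was at the start of the episode above 0.02 m).
It fails at once if the piston is moved by more than 20 mm (distance of piston from where it was at the start of the episode above 0.02 m).
It also fails if it takes over 72 s, if anything falls off the work surface, if the arm or the gripper's body presses on something with over 40 N, if the wrist force passes 120 N, or if a joint passes its speed limit or range.

## Robot

A 6-joint arm with a two-finger parallel gripper is mounted at the origin on the work surface. World frame = base frame: x ahead of the robot, y to its left, z up, the work surface at z = 0. Lengths are in mm, angles in rad, forces in N, time in s.
With the tool pointing down it reaches from about 400 to 925 mm from the base axis. Payload 12.5 kg.
Tool frame: the origin (TCP) lies on the centre line of the jaws, within the pads' length; the fingertips stand 17 mm ahead of it and the grasp point (between the pads) lies 2 mm behind it; z points along the fingers, y is the line along which they close (so a half turn about z gives the same grasp; the last joint's range is limited). The gripper opens to 95 mm and grips with 3 to 60 N. Pads are 20 mm wide; open, the fingers measure 119 mm over their backs; the gripper's body (75 mm by 180 mm) begins 59 mm behind the grasp point.
Start: joints at [-1.222, 0.491, 1.559, -0, 1.092, -0.106], TCP at [274.575, -561.474, 231.661] pointing down, gripper open.
Joint ranges: [-3.1, 3.1], [-0.84, 2.19], [0.05, 2.79], [-1.13, 4.28], [0.06, 2.93], [-2.69, 2.69]. Speed limits (rad/s): [2.22, 2.22, 2.79, 3.14, 3.14, 3.14].

## Interface

Orientations are given as [roll, pitch, yaw] about the fixed x, y, z axes, in that order (R = Rz(yaw) Ry(pitch) Rx(roll)).
In Python, from cell import env gives the robot as it stands.
- The arm moves only by the tool drive_tool, never from a script. Its argument "deltas" is text: rows parted by semicolons, each of 4 numbers parted by spaces: the shift along the world's x, y, z normalised to -1 to 1, where 1 is 100 mm, then the turn about the world's z normalised to -1 to 1, where 1 is 180 degrees. A call has 1 to 10 rows; each row shifts and turns the commanded pose from where the row before left it; what a row does not reach is not made up. A row lasts 1/12 s, in which the tool goes at most 41.7 mm and 7.16 degrees, less where a joint would pass 70% of its speed; a pose out of reach is approached as far as the arm can. A call with a number of a shift or a turn outside -1 to 1 is refused whole. A call with a gripper value outside its range is refused whole. "gripper" is the closure, from 0 (fully open) to 1 (shut), set as the call begins (left out, the last holds). The fingers move at their own pace and stop on an object; the grip force is fixed at half the most. Time passes only in rows, so rows that do not move let the fingers close. It gives the time, the measured TCP pose, the force, the opening and the grip force at its end, in the units of the state.
- env.state(): the state, without advancing time (a new reading comes with each control period).
- env.read_camera(name): name is "side" or "top" or "wrist"; returns (picture, depth): 420x560x3 uint8, red, green, blue; 420x560 float32, mm along the optical axis (not along the pixel's ray), 0 where there is no reading.
- env.camera_params(name): a dict with "mtx" (3x3 intrinsics, pixels), "camera_from_world" (4x4, takes a point from world to camera coordinates); the wrist camera has in their place "mount" (4x4, takes a point from camera to tool coordinates, whose origin is the TCP and whose axes are the flange's). Camera axes: x right, y down, z forward; pixel columns grow to the right and rows downward; lengths in mm; the calibration is good to about 2 mm. A picture is of the moment at which its call begins: read the wrist's pose just before it. camera_params takes no time and is no camera call.
- env.job_done(): hands the job in; it is judged then, once.
The state is a dict: "t": time; "joints": joint angles; "qvel": joint speeds; "tau": joint torques, N m; "eef_pos": TCP position; "tcp_rot": TCP orientation; "ft_force": force on the tool from outside, world axes, zero at the start; "moment": the same for the moment, N m; "opening": opening from 0.0 (shut) to 1.0 (fully open); "grip_force": force on a finger pad.
Only numpy, scipy, OpenCV 4.12 (cv2) and the standard library are available. Lean on these libraries where they do the work, as an engineer would, in place of code of your own. Each camera call takes 0.05 s, during which the arm holds its last target. There are 200 camera calls.

## Working session

There is one attempt and no reset: what is moved stays moved. The work goes in short steps, Python scripts to look and compute and a tool call to move; the robot and the scene stay as the last step left them, time stands still between calls to the robot, and variables do not carry over. Pictures are saved under pics/ and viewed, at most 10 in all, crops included, and the job is handed in when it is done.

Besides the shell and the picture viewer there is one more tool, called after "Emit:" as name(argument=value, ...) on one line, values as JSON. drive_tool: Moves the arm, as the interface text tells. Its arguments: {"type":"object","properties":{"deltas":{"type":"string"},"gripper":{"type":"number"}},"required":["deltas"]}

```bash
ls; mkdir -p pics
cat > h.py <<'E'
from cell import env
import numpy as np, cv2
def snap(cam,name):
    s=env.state(); im,d=env.read_camera(cam)
    cv2.imwrite(f'pics/{name}.png',im[:,:,::-1]); np.savez(f'pics/{name}.npz',im=im,d=d,p=s['eef_pos'],r=s['tcp_rot'])
def c2w(cam,name):
    from scipy.spatial.transform import Rotation as R
    P=env.camera_params(cam)
    if cam!='wrist': return P['mtx'],np.linalg.inv(np.array(P['camera_from_world']))
    z=np.load(f'pics/{name}.npz'); T=np.eye(4); T[:3,:3]=R.from_euler('xyz',z['r']).as_matrix(); T[:3,3]=z['p']
    return P['mtx'],T@np.array(P['mount'])
def world(cam,name,uv,z=None):
    "pixels to world: on plane z if given, else by depth"
    K,T=c2w(cam,name); d=np.load(f'pics/{name}.npz')['d']; out=[]
    for u,v in uv:
        ray=T[:3,:3]@np.linalg.inv(K)@[u,v,1]
        s=d[int(v),int(u)] if z is None else (z-T[2,3])/ray[2]
        out.append(T[:3,3]+s*ray)
    return np.array(out)
E
python3 - <<'E'
from h import *
snap('top','top1'); snap('side','side1'); print(env.state())
a=cv2.imread('pics/top1.png'); cv2.imwrite('pics/top1b.png',cv2.resize(a,(800,600)))
E
```

```text
pics
{'t': 0.1, 'joints': array([-1.22160517e+00,  4.91488123e-01,  1.55935630e+00,  1.88626825e-05,
        1.09171472e+00, -1.05645929e-01]), 'qvel': array([ 1.66281526e-05, -8.66360672e-04, -4.01287867e-03,  7.36012730e-04,
       -1.48497563e-03, -1.60880036e-03]), 'tau': array([ 4.41983779e-03, -6.13623762e+01, -2.58607435e+01,  6.94348686e-02,
        4.70018294e-02, -6.19597608e-05]), 'eef_pos': array([ 274.50691134, -561.28271709,  231.1382044 ]), 'tcp_rot': array([-3.14063332e+00, -1.18553197e-04,  4.54828328e-01]), 'ft_force': array([0.79220031, 0.71677598, 0.98572762]), 'moment': array([-0.02617305, -0.00881234,  0.0294042 ]), 'grip_force': 0.0, 'opening': 1.0005479752090618}
```

View pics/top1b.png

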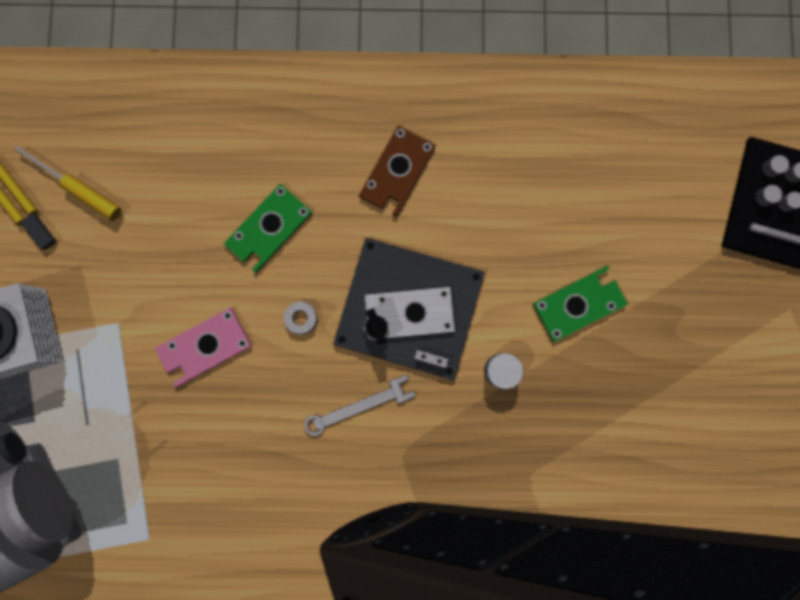

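View pics/side1.png

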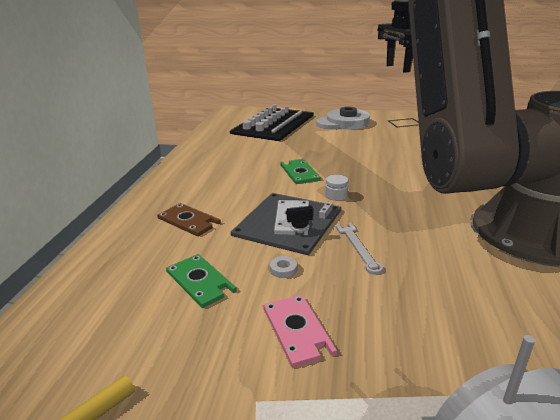

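The top view shows five cover-shaped plates, at (397,170) brown, (268,228) and (580,305) green, (204,347) pink, and (410,313) bare aluminium. Only the last is aluminium and sits on the dark fixture at the black knob (375,327), so it is the one meant. I'll confirm it in an enlarged crop.

Run:
```python
from h import *
a=cv2.imread('pics/top1.png'); c=a[160:275,225:375]; cv2.imwrite('pics/crop1.png',cv2.resize(c,None,fx=5,fy=5,interpolation=cv2.INTER_CUBIC))
s=.7
print(np.round(world('top','top1',[(375*s,327*s),(410*s,313*s),(368*s,239*s),(484*s,271*s),(453*s,381*s),(335*s,345*s)]),0))
print(np.round(world('top','top1',[(280,210),(300,210),(280,230)],12)))
```

```text
[[489.  94.  69.]
 [514.  41.  23.]
 [634. 109.  10.]
 [585. -78.   2.]
 [409. -29.  -5.]
 [463. 158.   9.]]
[[536.  57.  12.]
 [536.  11.  12.]
 [490.  56.  12.]]
```

View pics/crop1.png

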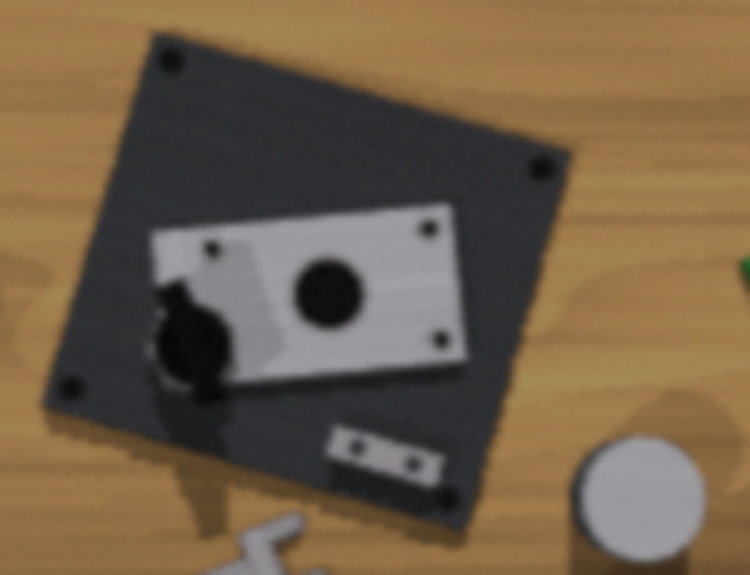

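Confirmed: the aluminium plate, with its far corner at crop (452,204), is held by the black knob at (192,343). The stop block is at (385,455), the wrench tip at (250,540) and the piston at (643,497).

Run:
```python
from h import *
f=lambda L:[(224.6+x/5,159.6+y/5) for x,y in L]
W=world('top','top1',f([(157,33),(573,152),(465,528),(43,407)]),12)
F=np.array([(-60,135),(140,135),(140,-45),(-60,-45)],float)
a=F-F.mean(0); b=W[:,:2]-W[:,:2].mean(0)
th=np.arctan2((a[:,0]*b[:,1]-a[:,1]*b[:,0]).sum(),(a*b).sum()); R=np.array([[np.cos(th),-np.sin(th)],[np.sin(th),np.cos(th)]])
o=W[:,:2].mean(0)-R@F.mean(0); print('fix',o,th,np.round(W[:,:2]-(F@R.T+o),1))
C=world('top','top1',f([(150,232),(452,204),(467,361)]),22)[:,:2]; print('cover corners',C.round(1), 'fixframe',((C-o)@R).round(1))
d=C[1]-C[0]; print('cover th-fix',np.arctan2(d[1],d[0])-th)
B=world('top','top1',f([(175,288),(208,400)]),68)[:,:2]; print('bar',B.round(1),B.mean(0)); d=B[1]-B[0]; print('bar ang',np.arctan2(d[1],d[0]),'cw from fix x',th-np.arctan2(d[1],d[0]))
print('stop',(R@[95,-15.75]+o))
for p in [(250,540),(643,497)]: print(world('top','top1',f([p])))
```

```text
fix [491.26000167  92.42776053] -1.8416833382579312 [[-1.8 -1.3]
 [-0.8  1.1]
 [ 2.3  1.5]
 [ 0.3 -1.4]]
cover corners [[542.8 113.8]
 [557.3 -21.6]
 [486.8 -28.6]] fixframe [[-34.4  44. ]
 [ 92.3  94.1]
 [117.8  28.1]]
cover th-fix 0.37713152808320327
bar [[513.8 100.2]
 [466.3  85.3]] [490.0600241   92.75031224]
bar ang -2.838862155298937 cw from fix x 0.9971788170410059
stop [450.66365267   5.10652057]
[[406.00273499  67.14499512   6.32061294]]
[[ 427.71147454 -102.46896496   47.11459442]]
```

Emit:
drive_tool(deltas="0.155 0.279 0 0.0385;0.155 0.279 0 0.0385;0.155 0.279 0 0.0385;0.155 0.279 0 0.0385;0.155 0.279 0 0.0385;0.155 0.279 0 0.0385;0.155 0.279 0 0.0385;0.155 0.279 0 0.0385;0.155 0.279 0 0.0385;0.155 0.279 0 0.0385", gripper=1)

```text
t: 0.93
eef_pos: [430.0, -281.0, 231.5]
tcp_rot: [-3.141, -0.0, 1.67]
ft_force: [0.9, -1.3, 0.6]
opening: 0.359
grip_force: 0.0
```

Emit:
drive_tool(deltas="0.155 0.279 0 0.0385;0.155 0.279 0 0.0385;0.155 0.279 0 0.0385;0.155 0.279 0 0.0385;0.155 0.279 0 0.0385;0.155 0.279 0 0.0385;0.155 0.279 0 0.0385;0.155 0.279 0 0.0385;0.155 0.279 0 0.0385;0.155 0.279 0 0.0385")

```text
t: 1.77
eef_pos: [585.0, -1.9, 231.4]
tcp_rot: [-3.142, -0.0, 2.88]
ft_force: [0.7, -0.2, 0.7]
opening: 0.008
grip_force: 0.0
```

Emit:
drive_tool(deltas="0 0 0 0;0 0 0 0;0 0 0 0")

```text
t: 2.02
eef_pos: [584.2, -3.7, 231.3]
tcp_rot: [-3.141, -0.001, 2.873]
ft_force: [-0.0, -1.6, -0.1]
opening: 0.007
grip_force: 0.0
```

Run:
```python
from h import *
snap('wrist','w1'); print(env.state()['eef_pos'],env.state()['tcp_rot'])
```

```text
[584.14178853  -4.12044581 231.47950545] [-3.14140057e+00 -5.57340913e-04  2.87208499e+00]
```

View pics/w1.png

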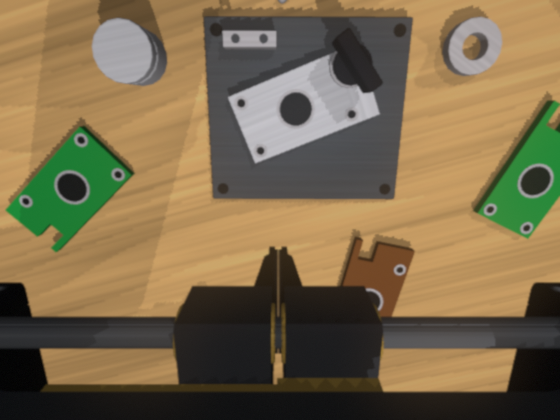

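The wrist view shows the fixture with corners at (206,14), (412,18), (394,198) and (214,198). The plate's far corner is at (257,162), the stop block at (250,39), and the knob bar runs from (343,35) to (373,87).

Run:
```python
from h import *
w=lambda L,z: world('wrist','w1',L,z)[:,:2]
W=w([(394,198),(214,198),(206,14),(412,18)],12)
F=np.array([(-60,135),(140,135),(140,-45),(-60,-45)],float)
a=F-F.mean(0); b=W-W.mean(0)
th=np.arctan2((a[:,0]*b[:,1]-a[:,1]*b[:,0]).sum(),(a*b).sum()); R=np.array([[np.cos(th),-np.sin(th)],[np.sin(th),np.cos(th)]])
o=W.mean(0)-R@F.mean(0); print('fix',o,th,np.round(W-(F@R.T+o),1))
C=w([(380,115),(257,162),(228,96)],22); print(C.round(1),((C-o)@R).round(1))
for i,j in((0,1),(1,2)):
  d=C[j]-C[i];print(np.arctan2(d[1],d[0])-th)
B=w([(343,35),(373,87)],68); d=B[1]-B[0]; print('bar',B.mean(0),np.arctan2(d[1],d[0]))
S=w([(223,47),(276,47)],28);print('stop face top',((S-o)@R).round(1))
```

```text
fix [489.32264537  94.08863491] -1.8477738283004603 [[-1.7 -0.6]
 [ 0.4  1.3]
 [ 0.3  2.1]
 [ 1.  -2.8]]
[[542.  113. ]
 [554.4 -18.4]
 [484.5 -27.5]] [[-32.6  45.5]
 [ 90.4  93.4]
 [118.2  28.6]]
0.37110955342132024
-1.1655692651133136
bar [489.80556929  91.44304065] 0.3347857663406112
stop face top [[120.6 -14.6]
 [ 71.3 -14.9]]
```

Emit:
drive_tool(deltas="0 0 -0.35 0;0 0 -0.35 0;0 0 -0.35 0;0 0 -0.35 0;0 0 -0.3 0;0 0 -0.2 0;0 0 -0.09 0;0 0 0 0;0 0 0 0")

```text
t: 2.82
eef_pos: [584.8, -4.1, 33.4]
tcp_rot: [3.141, 0.0, 2.872]
ft_force: [0.6, -0.8, 0.8]
opening: 0.004
grip_force: 0.0
```

Emit:
drive_tool(deltas="-0.06 -0.02 0 0;-0.06 -0.02 0 0;-0.06 -0.02 0 0;-0.06 -0.02 0 0;-0.06 -0.02 0 0;-0.06 -0.02 0 0;-0.06 -0.02 0 0;-0.04 -0.015 0 0;0 0 0 0")

```text
t: 3.57
eef_pos: [537.6, -19.2, 32.6]
tcp_rot: [3.142, -0.001, 2.873]
ft_force: [-0.7, 0.2, -0.2]
opening: 0.005
grip_force: 0.0
```

Emit:
drive_tool(deltas="-0.025 -0.01 0 0;-0.025 -0.01 0 0;-0.025 -0.01 0 0;-0.025 -0.01 0 0;0 0 0 0")

```text
t: 3.98
eef_pos: [528.0, -23.1, 32.6]
tcp_rot: [3.142, -0.001, 2.874]
ft_force: [0.4, -0.1, -0.1]
opening: 0.003
grip_force: 0.0
```

Emit:
drive_tool(deltas="-0.02 0 0 0;-0.02 0 0 0;0 0 0 0")

```text
t: 4.23
eef_pos: [525.1, -23.1, 32.8]
tcp_rot: [3.141, 0.002, 2.874]
ft_force: [3.0, -1.2, -1.2]
opening: 0.006
grip_force: 1.8
```

Run:
```python
from h import *
snap('top','t2'); s=env.state(); print(s['ft_force'],s['t'])
a=cv2.imread('pics/t2.png'); c=a[160:275,225:375]; cv2.imwrite('pics/crop2.png',cv2.resize(c,None,fx=5,fy=5,interpolation=cv2.INTER_CUBIC))
```

```text
[ 4.41518435 -0.9207749  -1.55708559] 4.2833
```

View pics/crop2.png

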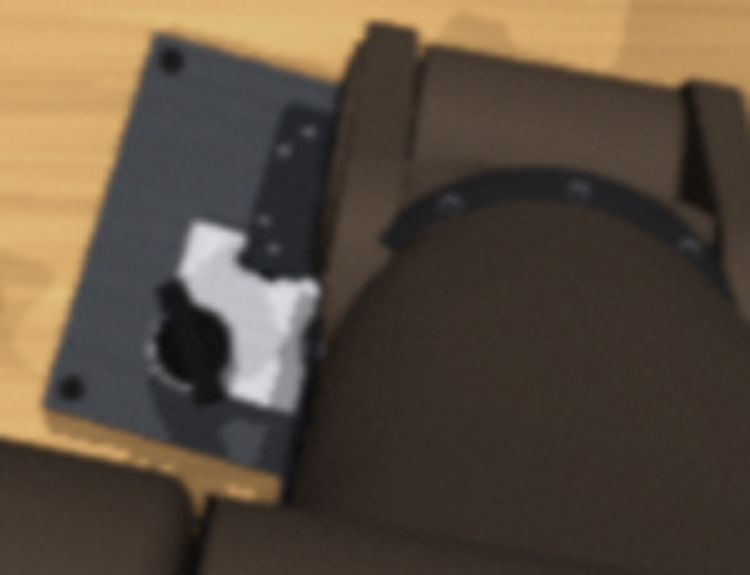

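The plate has turned, with its slot end at crop (190,225), and the contact force is starting to rise at the stop. I'll press a little more.

Emit:
drive_tool(deltas="-0.015 0.004 0 0;-0.01 0.003 0 0;0 0 0 0")

```text
t: 4.53
eef_pos: [524.9, -22.9, 33.4]
tcp_rot: [3.141, 0.007, 2.874]
ft_force: [11.0, -3.2, -0.8]
opening: 0.007
grip_force: 5.7
```

Emit:
drive_tool(deltas="-0.01 0.003 0 0;0 0 0 0;0 0 0 0;0 0 0 0")

```text
t: 4.87
eef_pos: [524.8, -22.9, 33.6]
tcp_rot: [3.141, 0.009, 2.874]
ft_force: [13.1, -3.9, -1.0]
opening: 0.0
grip_force: 7.2
```

Emit:
drive_tool(deltas="0.04 -0.01 0 0;0.1 -0.03 0 0;0.15 -0.04 0.1 0;0.1 0 0.35 0;0.1 0.05 0.35 0;0.1 0.1 0.35 0;0.1 0.1 0.35 0;0 0 0.3 0;0 0 0 0", gripper=0.45)

```text
t: 5.62
eef_pos: [591.7, -4.5, 218.2]
tcp_rot: [3.14, 0.007, 2.875]
ft_force: [0.9, -0.2, -0.0]
opening: 0.533
grip_force: 0.0
```

Run:
```python
from h import *
snap('wrist','w2'); print(env.state()['eef_pos'],env.state()['tcp_rot'],env.state()['opening'])
a=cv2.imread('pics/w2.png'); c=a[0:250,140:460]; cv2.imwrite('pics/w2c.png',cv2.resize(c,None,fx=2.4,fy=2.4,interpolation=cv2.INTER_CUBIC))
```

```text
[590.57398407  -4.65758451 215.28593585] [3.14094683 0.00382558 2.87449957] 0.5448813711096162
```

View pics/w2c.png

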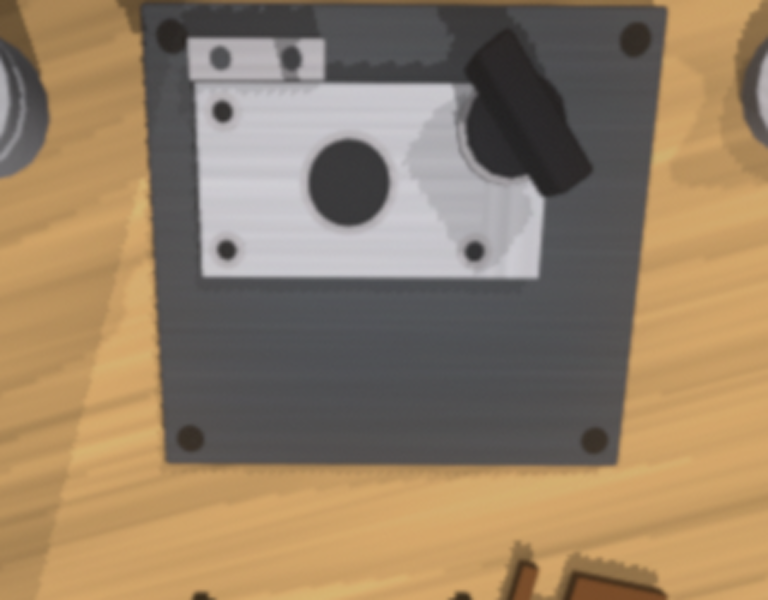

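The plate lies flush along the stop. Its corners are at crop (202,278), (540,278) and (195,84), and the bar runs from (487,48) to (572,182). Next I'll check the numbers.

Run:
```python
from h import *
f=lambda L:[(140+(x+.5)/2.4-.5,(y+.5)/2.4-.5) for x,y in L]
w=lambda L,z: world('wrist','w2',f(L),z)[:,:2]
W=w([(617,464),(166,462),(141,4),(667,8)],12)
F=np.array([(-60,135),(140,135),(140,-45),(-60,-45)],float)
a=F-F.mean(0); b=W-W.mean(0)
th=np.arctan2((a[:,0]*b[:,1]-a[:,1]*b[:,0]).sum(),(a*b).sum()); R=np.array([[np.cos(th),-np.sin(th)],[np.sin(th),np.cos(th)]])
o=W.mean(0)-R@F.mean(0); print('fix',o,th,np.round(W-(F@R.T+o),1))
C=w([(540,278),(202,278),(195,84)],22); print(((C-o)@R).round(1))
d=C[1]-C[0];print(np.arctan2(d[1],d[0])-th)
B=w([(508,29),(466,68),(553,195),(590,168)],68); print(((B-o)@R).round(1)); d=B[2]+B[3]-B[0]-B[1]; print('bar',B.mean(0),np.arctan2(d[1],d[0]))
for i in(0,1): d=B[3-i]-B[i]; print(np.arctan2(d[1],d[0]),np.linalg.norm(d))
```

```text
fix [489.10523376  92.92843225] -1.8439009725491449 [[-1.6 -0.5]
 [-1.   1.2]
 [ 1.5  0.7]
 [ 1.1 -1.5]]
[[-16.5  54.4]
 [118.6  55.1]
 [118.4 -15.1]]
0.0053737010190508805
[[ 10.9 -24.3]
 [ 23.8 -13. ]
 [ -7.7  25.5]
 [-19.3  16.9]]
bar [489.83562298  90.72660393] 0.386295207465909
0.3607743485924853 51.11339726885178
0.4125687093918588 49.64950152171606
```

Emit:
drive_tool(deltas="-0.167 0.162 -0.1 0.0327;-0.167 0.162 -0.1 0.0327;-0.167 0.162 -0.1 0.0327;-0.167 0.162 -0.1 0.0327;-0.167 0.162 -0.1 0.0327;-0.167 0.162 -0.1 0.0327;0 0 -0.1 0;0 0 0 0")

```text
t: 6.33
eef_pos: [488.0, 92.6, 140.4]
tcp_rot: [3.14, -0.005, -2.793]
ft_force: [1.1, -0.5, -0.5]
opening: 0.55
grip_force: 0.0
```

Run:
```python
from h import *
snap('wrist','w3'); print(env.state()['eef_pos'],env.state()['tcp_rot'],env.state()['opening'])
```

```text
[489.18032614  92.12635324 141.38838205] [ 3.14069080e+00 -3.04254323e-03 -2.79412167e+00] 0.5499146949751071
```

View pics/w3.png

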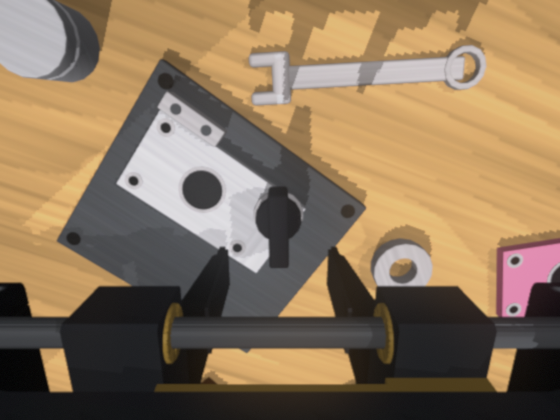

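The bar stands upright in the picture at u≈279, midway between the fingertips (222 and 335), so it is aligned and centred. I'll descend and grip.

Emit:
drive_tool(deltas="0 0 -0.25 0;0 0 -0.25 0;0 0 -0.2 0;0 0 -0.117 0;0 0 0 0;0 0 0 0")

```text
t: 6.88
eef_pos: [490.3, 91.6, 60.7]
tcp_rot: [3.141, -0.001, -2.795]
ft_force: [-0.0, -0.1, 0.5]
opening: 0.552
grip_force: 0.0
```

Emit:
drive_tool(deltas="0 0 0 0;0 0 0 0;0 0 0 0;0 0 0 0;0 0 0 0;0 0 0 0;0 0 0 0;0 0 0 0;0 0 0 0;0 0 0 0", gripper=1)

```text
t: 7.72
eef_pos: [489.6, 93.2, 61.3]
tcp_rot: [3.14, 0.0, -2.793]
ft_force: [-2.8, 12.0, 4.7]
opening: 0.146
grip_force: 30.0
```

```bash
cat > st.py <<'E'
from cell import env
s=env.state(); print(s['t'],s['moment'].round(3),'tau6',s['tau'][5].round(3),'yaw',s['tcp_rot'][2].round(4),s['eef_pos'].round(1),s['ft_force'].round(1))
E
python3 st.py
```

```text
7.7167 [ 2.124  0.215 -0.038] tau6 -0.011 yaw -2.7933 [489.6  93.2  61.3] [-2.8 12.   4.7]
```

Emit:
drive_tool(deltas="-0.003 0.013 0 0;0 0 0 0;0 0 0 0")

```text
t: 7.97
eef_pos: [489.6, 93.5, 61.2]
tcp_rot: [-3.142, 0.0, -2.793]
ft_force: [-0.7, 0.1, 6.3]
opening: 0.143
grip_force: 30.0
```

```bash
python3 st.py
```

```text
7.9667 [0.063 0.124 0.008] tau6 0.029 yaw -2.7929 [489.6  93.5  61.2] [-0.7  0.1  6.3]
```

Emit:
drive_tool(deltas="0 0 0 -0.035;0 0 0 -0.035;0 0 0 -0.035")

```text
t: 8.22
eef_pos: [489.6, 93.4, 61.2]
tcp_rot: [3.142, 0.0, -3.128]
ft_force: [-2.1, -0.9, 6.2]
opening: 0.147
grip_force: 30.0
```

```bash
python3 st.py
```

```text
8.2167 [-0.155  0.065  0.053] tau6 -2.176 yaw -3.1282 [489.6  93.4  61.2] [-2.1 -0.9  6.2]
```

Emit:
drive_tool(deltas="0 0 0 -0.03;0 0 0 0")

```text
t: 8.38
eef_pos: [489.6, 93.4, 61.2]
tcp_rot: [3.142, 0.0, 3.06]
ft_force: [-1.0, -1.7, 6.7]
opening: 0.145
grip_force: 30.0
```

```bash
python3 st.py
```

```text
8.3833 [-0.201  0.15  -0.022] tau6 1.662 yaw 3.06 [489.6  93.4  61.2] [-1.  -1.7  6.7]
```

Emit:
drive_tool(deltas="0 0 0 -0.03;0 0 0 0")

```text
t: 8.55
eef_pos: [489.6, 93.4, 61.2]
tcp_rot: [3.142, 0.0, 2.966]
ft_force: [-1.1, -1.5, 7.1]
opening: 0.147
grip_force: 30.0
```

```bash
python3 st.py
```

```text
8.55 [-0.232  0.128 -0.013] tau6 1.294 yaw 2.9663 [489.6  93.4  61.2] [-1.1 -1.5  7.1]
```

Emit:
drive_tool(deltas="0 0 0 -0.03;0 0 0 0")

```text
t: 8.72
eef_pos: [489.6, 93.3, 61.2]
tcp_rot: [3.142, 0.0, 2.872]
ft_force: [-2.3, -2.2, 6.2]
opening: 0.143
grip_force: 30.0
```

```bash
python3 st.py
```

```text
8.7167 [-0.299  0.137 -0.045] tau6 1.291 yaw 2.8722 [489.6  93.3  61.2] [-2.3 -2.2  6.2]
```

Emit:
drive_tool(deltas="0 0 0 -0.03;0 0 0 0")

```text
t: 8.88
eef_pos: [489.6, 93.4, 61.2]
tcp_rot: [-3.142, 0.0, 2.778]
ft_force: [-0.5, -2.0, 6.2]
opening: 0.147
grip_force: 30.0
```

```bash
python3 st.py
```

```text
8.8833 [-0.334  0.123  0.009] tau6 1.295 yaw 2.7779 [489.6  93.4  61.2] [-0.5 -2.   6.2]
```

Emit:
drive_tool(deltas="0 0 0 -0.03;0 0 0 0")

```text
t: 9.05
eef_pos: [489.6, 93.3, 61.3]
tcp_rot: [-3.142, 0.0, 2.684]
ft_force: [-0.8, -2.3, 6.2]
opening: 0.146
grip_force: 30.0
```

```bash
python3 st.py
```

```text
9.05 [-0.385  0.152 -0.024] tau6 1.301 yaw 2.6837 [489.6  93.3  61.3] [-0.8 -2.3  6.2]
```

Emit:
drive_tool(deltas="0 0 0 -0.03;0 0 0 0")

```text
t: 9.22
eef_pos: [489.6, 93.3, 61.3]
tcp_rot: [-3.141, 0.0, 2.59]
ft_force: [-1.6, -2.2, 7.5]
opening: 0.148
grip_force: 30.0
```

```bash
python3 st.py
```

```text
9.2167 [-0.389  0.194  0.366] tau6 1.743 yaw 2.5905 [489.6  93.3  61.3] [-1.6 -2.2  7.5]
```

Emit:
drive_tool(deltas="0 0 0 -0.03;0 0 0 0")

```text
t: 9.38
eef_pos: [489.5, 93.3, 61.3]
tcp_rot: [-3.141, 0.0, 2.497]
ft_force: [-1.9, -2.4, 7.0]
opening: 0.145
grip_force: 30.1
```

```bash
python3 st.py
```

```text
9.3833 [-0.373  0.216  0.483] tau6 1.789 yaw 2.4965 [489.5  93.3  61.3] [-1.9 -2.4  7. ]
```

Bite is at yaw ≈2.62, where the moment jumped to about 0.5 N m. I'll go on to about 2.07.

Emit:
drive_tool(deltas="0 0 0 -0.03;0 0 0 -0.03;0 0 0 -0.03;0 0 0 -0.03;0 0 0 -0.016;0 0 0 0;0 0 0 0;0 0 0 0;0 0 0 0")

```text
t: 10.13
eef_pos: [489.5, 93.3, 61.3]
tcp_rot: [-3.141, 0.0, 2.075]
ft_force: [-2.4, -2.9, 7.4]
opening: 0.145
grip_force: 30.2
```

```bash
python3 st.py
```

```text
10.1333 [-0.479  0.286  0.548] tau6 0.542 yaw 2.0747 [489.5  93.3  61.3] [-2.4 -2.9  7.4]
```

Emit:
drive_tool(deltas="0 0 0 0;0 0 0 0;0 0 0 0;0 0 0 0;0 0 0 0;0 0 0 0", gripper=0.45)

```text
t: 10.63
eef_pos: [489.5, 93.5, 60.9]
tcp_rot: [-3.142, -0.0, 2.073]
ft_force: [0.1, -0.2, -0.2]
opening: 0.512
grip_force: 0.0
```

Emit:
drive_tool(deltas="0 0 0.2 0;0 0 0.3 0;0 0 0.3 0;0 0 0.3 0;0 0 0.3 0;0 0 0 0;0 0 0 0")

```text
t: 11.22
eef_pos: [489.9, 93.6, 202.1]
tcp_rot: [3.139, 0.001, 2.073]
ft_force: [-0.4, 0.3, 0.2]
opening: 0.547
grip_force: 0.0
```

Run:
```python
from h import *
snap('wrist','w4'); print(env.state()['eef_pos'],env.state()['tcp_rot'],env.state()['opening'])
```

```text
[489.37256206  93.5193366  200.83044038] [3.14108763e+00 2.17854821e-04 2.07333243e+00] 0.5505545163231642
```

View pics/w4.png

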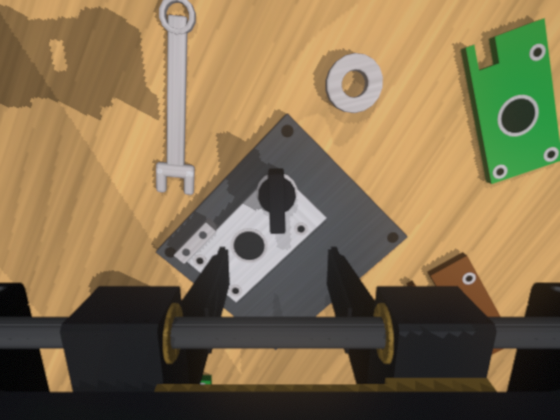

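The bar is still aligned with the gripper (u≈277, vertical), so it did not slip, and the plate sits against the stop block at (195,245). One numeric check of the plate before handing in.

Run:
```python
from h import *
C=world('wrist','w4',[(236,301),(327,217)],22)[:,:2]; W=world('wrist','w4',[(155,250),(288,115)],12)[:,:2]
for d in (C[0]-C[1],W[0]-W[1]): print(np.arctan2(d[1],d[0]),np.linalg.norm(d))
th=-1.844; R=np.array([[np.cos(th),-np.sin(th)],[np.sin(th),np.cos(th)]]); print((C-[489.8,92.9])@R)
```

```text
-1.8491462758883173 134.04672235482641
-1.8606768946461705 196.28244839668193
[[117.76868382  52.95691428]
 [-16.27626348  53.64675265]]
```

```bash
python3 -c "
from cell import env
print(env.job_done())"
```

```text
the job is handed in; nothing more can be done
None
```

The job is handed in: the aluminium cover measures flush on the stop block to about 0.01 rad, and the knob was turned an estimated 30° past its bite and released. The bearing, piston and wrench were not touched.

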